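# Seat the purple snap cap in the capping press

## Robot

A 6-joint arm with a two-finger parallel gripper is mounted at the origin on the work surface. World frame = base frame: x ahead of the robot, y to its left, z up, the work surface at z = 0. Lengths are in m, angles in rad, forces in N, time in s.
With the tool pointing down it reaches from about 0.25 to 0.725 m from the base axis. Payload 4 kg.
Tool frame: the origin (TCP) lies between the finger pads; the fingertips stand 11 mm ahead of it and the grasp point (between the pads) lies 8 mm behind it (tcp_to_tips is the z of the fingertips in the tool frame, in m); z points along the fingers, y is the direction in which the jaws open and shut (so a half turn about z gives the same grasp; the last joint's range is limited). The gripper opens to 85 mm and grips with 20 to 120 N. Pads are 22 mm wide; open, the fingers measure 114 mm over their backs; the gripper's body (76 mm by 85 mm) begins 54 mm behind the grasp point. The pads swing forward as they close: fully open they stand 13 mm farther back than shut.
Start: joints at [-1.317, 0.241, 0.005, 1.335, 0, 1.571], TCP at [0.126, -0.484, 0.214] pointing down, gripper open.
Joint ranges: [-2.72, 2.72], [-1.05, 1.87], [-1.09, 1.28], [-1.99, 2.15], [-1.42, 1.44], [-3.14, 3.14]. Speed limits (rad/s): [2.79, 2.79, 3.14, 3.14, 3.14, 3.14].

## Interface

Orientations are given as a unit quaternion [x, y, z, w].
In Python, from workcell import * gives the robot as it stands.
- The arm moves only by the tool move_arm, never from a script. Its argument "moves" is a list that holds one entry, the list of rows, each a list of 7 numbers: the shift along the world's x, y, z in units of 500 mm (1.0 is 500 mm), then the turn, a rotation vector about the world's x, y, z in units of 30 degrees (1.0 is 30 degrees), then the closure, from -1 (fully open) to 1 (shut), so that 0 is half open. A call has 1 to 8 rows; each row shifts and turns the pose as measured when the row begins; what a row does not reach is not made up. A row lasts 1/12 s, in which the tool goes at most 41.7 mm and 7.16 degrees, less where a joint would pass 70% of its speed; a pose out of reach is approached as far as the arm can. A call with a number of a shift or a turn outside -1 to 1 is refused whole. A call with a gripper value outside its range is refused whole. The fingers move at their own pace and stop on an object; the grip force is fixed at half the most. Time passes only in rows, so rows that do not move let the fingers close. It gives the time, the measured TCP pose, the force and the opening at its end, in the units of the state.
- get_obs(): the state, without advancing time (a new reading comes with each control period).
- camera(name): name is "side" or "top" or "wrist"; returns a dict with "pixels" (480x640x3 uint8, red, green, blue), "range_z" (480x640 float32, m along the optical axis (not along the pixel's ray), 0 where there is no reading), "fx", "fy", "cx", "cy" (pixels), "distortion" ([k1, k2, p1, p2, k3] as OpenCV has them; the pictures are not rectified), "extrinsics" (4x4, takes a point from camera to world coordinates). Camera axes: x right, y down, z forward; pixel columns grow to the right and rows downward; lengths in m; the calibration is good to about 2 mm. A picture is of the moment at which its call begins.
- job_done(): hands the job in, once; it reports no verdict.
The state is a dict: "clock": time; "joint_pos": joint angles; "joint_vel": joint speeds; "tau": joint torques, N m; "eef_pos": TCP position; "tool_rot": TCP orientation; "ft_force": force on the tool from outside, world axes, zero at the start; "ft_torque": the same for the moment, N m; "grip_width": finger opening in m.
Only numpy, scipy, OpenCV 4.12 (cv2) and the standard library are available. Lean on these libraries where they do the work, as an engineer would, in place of code of your own. Each camera call takes 0.05 s, during which the arm holds its last target.

## Task

On the lab bench stand two hand capping presses, each with a capped sample tube. On the press with the purple tube cap and purple holder, push the yellow plunger head straight down to its stop so that the cap is driven fully home, then let the head spring all the way back up. Leave the press with the blue cap as it is.

Things in the scene. Friction and masses are not known exactly. Their poses are not given: they have to be found in the camera images.
- purple_head (a point): Centre of the flat top of the purple press's plunger head: a round yellow knob 44 mm across, 18 mm high, its top 229 mm above the bench at rest. The press is fixed, cream, base 150 x 110 mm, column (50 mm wide, 46 to 78 mm from the plunger axis) on its own -x side, arm over the tube with its top at 190 mm. A purple holder, 58 mm wide, holds the tube under the plunger. z is up.
- purple_plunger (a joint): Travel of that head, m: 0 at rest (up), 0.020 at its hard stop (down). It moves straight down against a coil spring (3.5 N at rest, 8.5 N at the stop, about 3 N more while the cap is being pushed) and springs back up by itself when released. The point purple_head moves with it.
- purple_cap (a joint): How far the purple cap (34 mm across, on the clear upright tube under the plunger) is pushed onto its tube, m: 0 to 0.003 at the start (loosely on), about 0.014 fully home. The plunger's foot meets the cap after 6 to 9 mm of travel; the cap stays where it is pushed.
- blue_head (a point): The same point on the other press, the same in shape, size and behaviour but with a blue holder and a blue tube cap. Not to be pressed.
Things that resemble listed ones, but are neither listed nor needed, are in the scene too. Leave any turquoise look-alike of the part that bears purple_head alone.

How it is judged:
By the outcome, as a careful person would: the job done as asked, in the order asked, and still so for the second after the job is handed in, with the robot touching nothing.
It also fails if it takes over 32 s, if anything falls off the work surface, if the arm or the gripper's body presses on something with over 40 N, if the wrist force passes 120 N, or if a joint passes its speed limit or range.

## Working session

There is one attempt and no reset: what is moved stays moved. The work goes in short steps, Python scripts to look and compute and a tool call to move; the robot and the scene stay as the last step left them, time stands still between calls to the robot, and variables do not carry over. Pictures are saved under pics/ and viewed, and the job is handed in when it is done.

Besides the shell and the picture viewer there is one more tool, called as name(argument=value, ...), one argument or row to a line, values as JSON. move_arm: Moves the arm, as the interface text tells. Shifts and turns lie within -1 to 1; 1 stands for 500 mm of shift or 30 degrees of turn. Its arguments: {"type":"object","properties":{"moves":{"type":"array","items":{"type":"array","items":{"type":"array","items":{"type":"number"}}}}},"required":["moves"]}

```bash
mkdir -p pics
python3 - <<'E'
from workcell import *
import cv2,numpy as np
print(get_obs())
for n in("side","top"):
    c=camera(n); cv2.imwrite(f"pics/{n}1.png",c["pixels"][...,::-1]); np.savez(f"{n}1.npz",**c)
    print(n,c["fx"],c["fy"],c["cx"],c["cy"],c["distortion"],c["extrinsics"])
E
```

```text
{'clock': 0.0, 'joint_pos': array([-1.31700294e+00,  2.41433824e-01,  3.74145845e-03,  1.33518884e+00,
        1.98137368e-05,  1.57077919e+00]), 'joint_vel': array([-0.00011747,  0.00117694,  0.00013086, -0.00107709, -0.00236283,
       -0.00140178]), 'tau': array([-5.34280516e-04, -3.72317004e+01,  2.52410710e+01,  1.68775331e-02,
       -8.50356832e-05, -1.10950204e-06]), 'eef_pos': array([ 0.12538012, -0.4833463 ,  0.21270915]), 'tool_rot': array([ 9.91957791e-01,  1.26564823e-01, -1.22091591e-04, -1.03531462e-03]), 'ft_force': array([ 0.55487582, -0.06096189, -0.87090368]), 'ft_torque': array([-0.0254046 , -0.02994155, -0.03626288]), 'grip_width': 0.0853672731216108}
side 511.72994506433673 511.72994506433673 323.064803858285 235.30541475194343 [-0.13190198  0.          0.          0.          0.        ] [[-0.91370134  0.26290592 -0.30988762  0.76426594]
 [ 0.40598736  0.55674423 -0.72471382  0.7224423 ]
 [-0.01800341 -0.78798245 -0.61543443  0.76368246]
 [ 0.          0.          0.          1.        ]]
top 504.67667854674323 504.67667854674323 324.47012972070075 237.30992115038953 [-0.06204776  0.          0.          0.          0.        ] [[ 4.56271824e-02 -9.78645710e-01  2.00426382e-01  2.75228178e-01]
 [-9.98956912e-01 -4.50613166e-02  7.38687725e-03 -3.57166007e-04]
 [ 1.80234091e-03 -2.00554362e-01 -9.79680917e-01  9.86379360e-01]
 [ 0.00000000e+00  0.00000000e+00  0.00000000e+00  1.00000000e+00]]
```

View pics/side1.png

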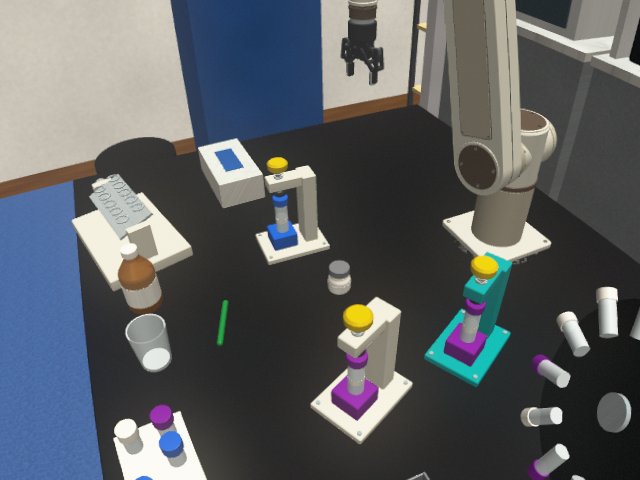

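View pics/top1.png

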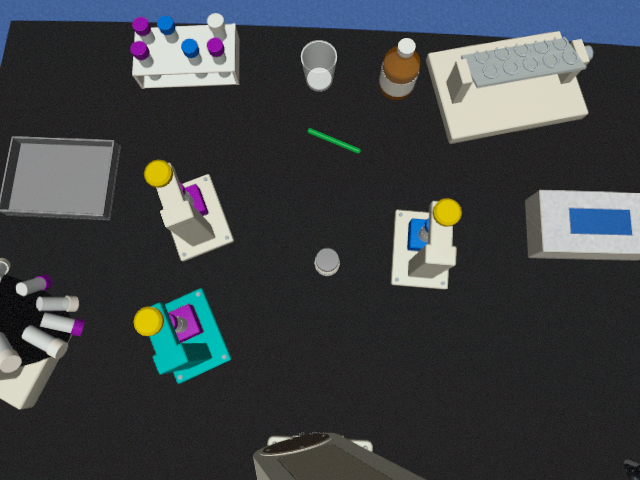

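The target is the cream press with the purple holder, with its yellow head at side (358,314) and top (158,173). The turquoise look-alike is at top (148,321), and the blue press is at top (447,212).

```bash
cat > h.py <<'E'
import cv2,numpy as np
def world(c,mask,zplane=None):
    v,u=np.nonzero(mask); K=np.array([[c["fx"],0,c["cx"]],[0,c["fy"],c["cy"]],[0,0,1.]])
    p=cv2.undistortPoints(np.stack([u,v],1).astype(np.float64)[:,None],K,c["distortion"])[:,0]
    z=c["range_z"][v,u]; P=np.c_[p*z[:,None],z]; E=c["extrinsics"]
    return (P@E[:3,:3].T+E[:3,3])[z>0]
E
python3 - <<'E'
from h import *
for n in("side","top"):
    c=dict(np.load(n+"1.npz")); hsv=cv2.cvtColor(c["pixels"],cv2.COLOR_RGB2HSV)
    m=cv2.inRange(hsv,(20,150,100),(32,255,255))
    k,l,s,cc=cv2.connectedComponentsWithStats(m)
    for i in range(1,k):
        if s[i,4]<80: continue
        P=world(c,l==i); zt=np.percentile(P[:,2],95)
        T=P[abs(P[:,2]-zt)<.004]; 
        (ctr,r)=cv2.minEnclosingCircle(T[:,:2].astype(np.float32))
        print(n,cc[i],s[i,4],"ztop",zt,"mean",T.mean(0),"circ",ctr,r,len(T))
    # cream press top surface z~.19
    if n=="top":
        P=world(c,np.ones((480,640),bool))
        for nm,(a,b) in dict(arm=(.18,.2),).items():
            Q=P[(P[:,2]>a)&(P[:,2]<b)]
            near=Q[(Q[:,1]>0.1)]
            Z,lab=None,None
            print(nm,len(near))
            for ctr in cv2.kmeans(near[:,:2].astype(np.float32),2,None,(3,50,1e-5),5,cv2.KMEANS_PP_CENTERS)[2]:
                S=near[np.linalg.norm(near[:,:2]-ctr,axis=1)<.1]; print(ctr,cv2.minAreaRect(S[:,:2].astype(np.float32)),len(S))
E
```

```text
side [276.99640288 164.60431655] 278 ztop 0.22970883717975074 mean [ 0.48052585 -0.1784527   0.22832929] circ (0.480034202337265, -0.17934006452560425) 0.02126852236688137 156
side [483.72289157 266.86144578] 498 ztop 0.2305746003205433 mean [0.2924373  0.27025083 0.22903736] circ (0.29156240820884705, 0.2699089050292969) 0.02046438679099083 315
side [357.60592593 317.44      ] 675 ztop 0.22986395278311433 mean [0.52448532 0.28094542 0.22830357] circ (0.5237542986869812, 0.28044557571411133) 0.020703881978988647 455
top [157.52310231 173.08580858] 606 ztop 0.23154341574179302 mean [0.52349484 0.27466651 0.22958409] circ (0.5234480500221252, 0.2745838463306427) 0.021133987233042717 448
top [446.9712 211.768 ] 625 ztop 0.23153825797580488 mean [ 0.48036908 -0.18405585  0.22960042] circ (0.4799642562866211, -0.183432474732399) 0.020833974704146385 463
top [147.77842566 320.97959184] 686 ztop 0.23151113970094916 mean [0.29079912 0.26438825 0.22953099] circ (0.29088351130485535, 0.26451507210731506) 0.021315891295671463 527
arm 2721
[0.25727218 0.27902368] ((0.2686804533004761, 0.2526540160179138), (0.10605176538228989, 0.04983361065387726), 27.294599533081055) 1313
[0.48279858 0.25506178] ((0.4986562430858612, 0.2651631236076355), (0.10407838225364685, 0.05098595470190048), 26.880491256713867) 1180
```

move_arm(
  moves=[
    [[0, 0, 0.08, 0, 0, 0, 1], [0, 0, 0.08, 0, 0, 0, 1], [0, 0, 0.08, 0, 0, 0, 1], [0, 0, 0.06, 0, 0, 0, 1], [0.036, 0.07, 0, 0, 0, 0.16, 1], [0.036, 0.07, 0, 0, 0, 0.16, 1], [0.036, 0.07, 0, 0, 0, 0.16, 1], [0.036, 0.07, 0, 0, 0, 0.16, 1]],
  ],
)

```text
clock: 0.77
eef_pos: [0.195, -0.3384, 0.3585]
tool_rot: [0.957, 0.291, -0.004, -0.011]
ft_force: [0.6, -0.4, 0.1]
grip_width: 0.0002
```

```bash
python3 -c "
from workcell import *
print(get_obs())"
```

```text
{'clock': 0.7667, 'joint_pos': array([-1.0455371 ,  0.02313299,  0.12342971,  1.69367473, -0.00308862,
        1.50599525]), 'joint_vel': array([ 0.99521518, -0.56725394, -0.5959283 , -0.04524592,  0.00819139,
       -0.04647171]), 'tau': array([-5.92049628e+00, -2.52784199e+01,  2.63887006e+01,  4.77615204e-01,
       -2.60772575e-01, -1.37778406e-02]), 'eef_pos': array([ 0.19495196, -0.33835402,  0.35852747]), 'tool_rot': array([ 0.95672618,  0.2907665 , -0.00407999, -0.01064029]), 'ft_force': array([ 0.59235031, -0.36179843,  0.10429105]), 'ft_torque': array([-0.04069114, -0.04943953,  0.0778526 ]), 'grip_width': 0.00015993444317496393}
```

move_arm(
  moves=[
    [[0.04, 0.07, 0, 0, 0, 0.17, 1], [0.04, 0.07, 0, 0, 0, 0.17, 1], [0.04, 0.07, 0, 0, 0, 0.17, 1], [0.04, 0.07, 0, 0, 0, 0.17, 1], [0.04, 0.07, 0, 0, 0, 0.17, 1], [0.04, 0.07, 0, 0, 0, 0.17, 1], [0.04, 0.07, 0, 0, 0, 0.17, 1], [0.04, 0.07, 0, 0, 0, 0.17, 1]],
  ],
)

```text
clock: 1.43
eef_pos: [0.3549, -0.0453, 0.3571]
tool_rot: [0.786, 0.618, -0.008, -0.008]
ft_force: [0.6, -0.8, -0.2]
grip_width: 0.0004
```

move_arm(
  moves=[
    [[0.04, 0.07, 0, 0, 0, 0.17, 1], [0.04, 0.07, 0, 0, 0, 0.17, 1], [0.04, 0.07, 0, 0, 0, 0.17, 1], [0.04, 0.07, 0, 0, 0, 0.17, 1], [0.04, 0.07, 0, 0, 0, 0.17, 1], [0.04, 0.07, 0, 0, 0, 0.17, 1], [0.03, 0.05, 0, 0, 0, 0.17, 1], [0, 0, 0, 0, 0, 0, 1]],
  ],
)

```text
clock: 2.1
eef_pos: [0.4917, 0.2071, 0.3513]
tool_rot: [0.54, 0.842, -0.012, -0.007]
ft_force: [-1.1, -0.9, -1.0]
grip_width: 0.0001
```

Run:
```python
from workcell import *
from h import *
c=camera("wrist"); cv2.imwrite("pics/w1.png",c["pixels"][...,::-1])
o=get_obs();print(o)
hsv=cv2.cvtColor(c["pixels"],cv2.COLOR_RGB2HSV)
m=cv2.inRange(hsv,(20,150,100),(32,255,255))
k,l,s,cc=cv2.connectedComponentsWithStats(m)
for i in range(1,k):
    if s[i,4]<200: continue
    P=world(c,l==i); zt=np.percentile(P[:,2],95); T=P[abs(P[:,2]-zt)<.004]
    print(cc[i],s[i],zt,T.mean(0),cv2.minEnclosingCircle(T[:,:2].astype(np.float32)))
```

```text
{'clock': 2.15, 'joint_pos': array([ 0.39798208,  0.32701207,  0.47613074,  1.74934184, -0.00264457,
        1.54136653]), 'joint_vel': array([-0.04815823, -0.06094937, -0.04918506,  0.02470596, -0.01963941,
        0.02211156]), 'tau': array([ 6.86927028e-01, -4.23704803e+01,  2.63236552e+01,  2.36058645e-01,
        3.05889559e-02, -1.07283625e-01]), 'eef_pos': array([0.49064587, 0.20535422, 0.35150255]), 'tool_rot': array([ 0.54098056,  0.84090535, -0.01288149, -0.00723076]), 'ft_force': array([ 0.02509551, -0.63717207, -0.03905577]), 'ft_torque': array([ 0.03865017, -0.02771399,  0.03105634]), 'grip_width': 9.575485523653359e-05}
[108.20967185  41.65457686] [  80   10   57   65 2895] 0.22941403129770388 [0.29246742 0.26660018 0.22799083] ((0.29152145981788635, 0.26689934730529785), 0.021948186680674553)
[406.17205882 163.14963235] [ 377  134   60   59 2720] 0.2296703900879571 [0.52305546 0.27757775 0.22827357] ((0.5235594511032104, 0.2776000201702118), 0.021489182487130165)
```

View pics/w1.png

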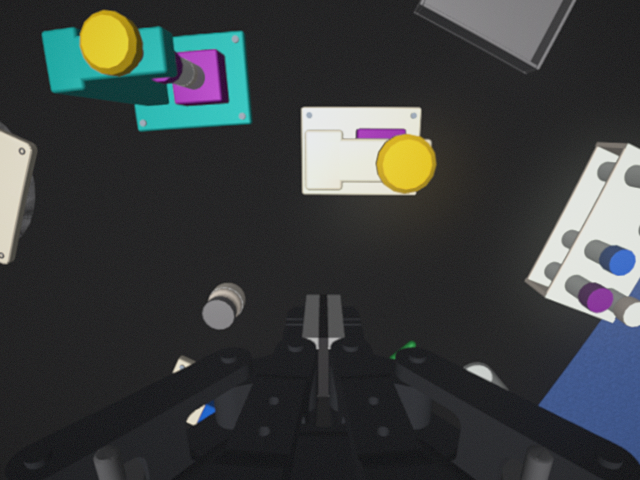

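The wrist view confirms the head of the cream press at (406,163), world (0.523, 0.278, 0.2295). The turquoise one is at upper left.

move_arm(
  moves=[
    [[0.033, 0.072, 0, 0, 0, 0, 1], [0.033, 0.072, 0, 0, 0, 0, 1], [0, 0, 0, 0, 0, 0, 1], [0, 0, 0, 0, 0, 0, 1]],
  ],
)

```text
clock: 2.48
eef_pos: [0.5209, 0.2744, 0.3457]
tool_rot: [0.544, 0.839, -0.02, -0.01]
ft_force: [-0.4, -0.3, 1.0]
grip_width: -0.0002
```

move_arm(
  moves=[
    [[0.004, 0.006, -0.07, 0.043, -0.074, 0, 1], [0, 0, -0.06, 0, 0, 0, 1], [0, 0, -0.02, 0, 0, 0, 1], [0, 0, 0, 0, 0, 0, 1], [0, 0, 0, 0, 0, 0, 1]],
  ],
)

```text
clock: 2.9
eef_pos: [0.5205, 0.2706, 0.2691]
tool_rot: [0.547, 0.837, -0.001, 0.0]
ft_force: [0.3, 0.5, 0.3]
grip_width: 0.0003
```

move_arm(
  moves=[
    [[0.006, 0.014, -0.02, 0, 0, 0, 1], [0.003, 0.007, -0.01, 0, 0, 0, 1], [0, 0, 0, 0, 0, 0, 1], [0, 0, 0, 0, 0, 0, 1]],
  ],
)

```text
clock: 3.23
eef_pos: [0.5273, 0.2806, 0.2583]
tool_rot: [0.549, 0.836, 0.003, 0.002]
ft_force: [0.7, 0.1, 0.4]
grip_width: -0.0002
```

move_arm(
  moves=[
    [[-0.008, -0.006, -0.014, 0, 0, 0, 1], [0, 0, -0.01, 0, 0, 0, 1], [0, 0, 0, 0, 0, 0, 1], [0, 0, 0, 0, 0, 0, 1]],
  ],
)

```text
clock: 3.57
eef_pos: [0.525, 0.2789, 0.2482]
tool_rot: [0.549, 0.836, 0.005, 0.003]
ft_force: [0.5, 0.5, 0.9]
grip_width: -0.0002
```

Run:
```python
from workcell import *
from h import *
c=camera("wrist"); a=c["pixels"][...,::-1]
d=camera("side")["pixels"][...,::-1][220:440,250:470]
cv2.imwrite("pics/w2.png",cv2.resize(a,(400,300))); cv2.imwrite("pics/s2.png",cv2.resize(d,None,fx=2,fy=2))
o=get_obs();print(o["eef_pos"],o["ft_force"],o["tool_rot"])
```

```text
[0.52503664 0.2789906  0.24826814] [-0.43111668 -0.05576675 -0.02190623] [0.54869951 0.83599762 0.00496533 0.00349011]
```

View pics/w2.png

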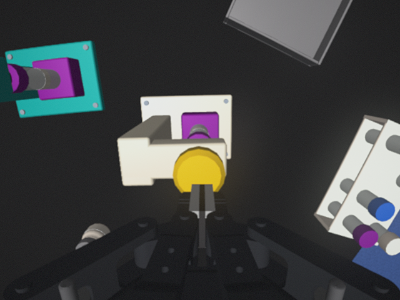

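View pics/s2.png

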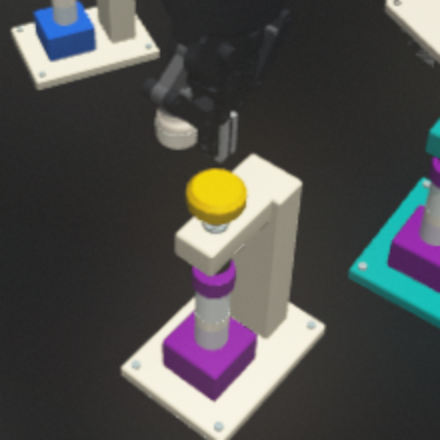

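Run:
```python
from workcell import *
from h import *
from scipy.spatial.transform import Rotation as R
o=get_obs();Rt=R.from_quat(o["tool_rot"]).as_matrix();tip=o["eef_pos"]+Rt[:,2]*.011
print("tip",tip,"tool z",Rt[:,2],o["eef_pos"])
head=np.array([.5235,.2776,.2295])
for n in("side","wrist"):
    c=camera(n);E=np.linalg.inv(c["extrinsics"]);K=np.array([[c["fx"],0,c["cx"]],[0,c["fy"],c["cy"]],[0,0,1.]])
    px=cv2.projectPoints(np.array([tip,head,o["eef_pos"]]),cv2.Rodrigues(E[:3,:3])[0],E[:3,3],K,c["distortion"])[0][:,0]
    print(n,px)
    im=c["pixels"][...,::-1].copy()
    P=world(c,np.ones((480,640),bool)&(c["range_z"]>0)) 
    S=P[(np.linalg.norm(P[:,:2]-tip[:2],axis=1)<.06)&(P[:,2]>.235)&(P[:,2]<.275)]
    if len(S): 
        lo=S[S[:,2]<S[:,2].min()+.008]; print("low pts",len(S),lo.mean(0),lo.min(0),lo.max(0))
    for p,col in zip(px,[(0,0,255),(0,255,0),(255,0,255)]): cv2.drawMarker(im,tuple(int(x) for x in p),col,0,8,1)
    x,y=[int(v) for v in px[0]]
    cv2.imwrite(f"pics/{n}3.png",cv2.resize(im[max(0,y-90):y+90,max(0,x-90):x+90],None,fx=3,fy=3))
```

```text
tip [0.52516076 0.27903979 0.23726895] tool z [ 0.0112844   0.00447197 -0.99992633] [0.52503664 0.2789906  0.24826814]
side [[357.04399286 309.7973018 ]
 [357.49309117 312.56053095]
 [357.30191987 304.27955311]]
low pts 42 [0.52679617 0.2886161  0.2710219 ] [0.51597624 0.27823076 0.2661158 ] [0.53798098 0.29194298 0.27402446]
wrist [[322.18868753 287.20701988]
 [317.8539543  282.50568438]
 [322.17050666 296.47696768]]
low pts 289 [0.52113322 0.2871601  0.27260494] [0.51116177 0.28007286 0.26882143] [0.53357892 0.29109415 0.27498586]
```

View pics/side3.png

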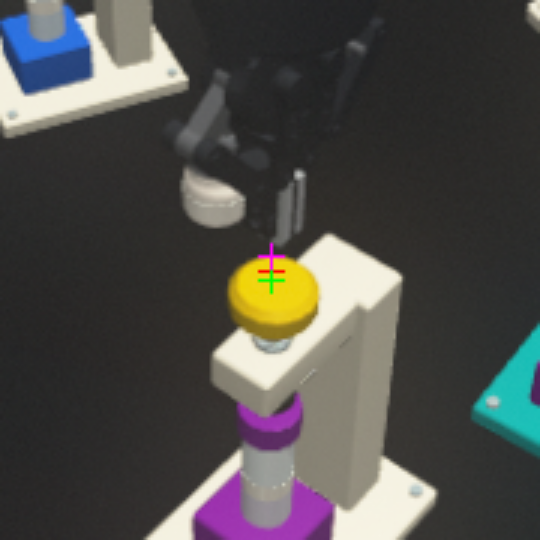

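View pics/wrist3.png

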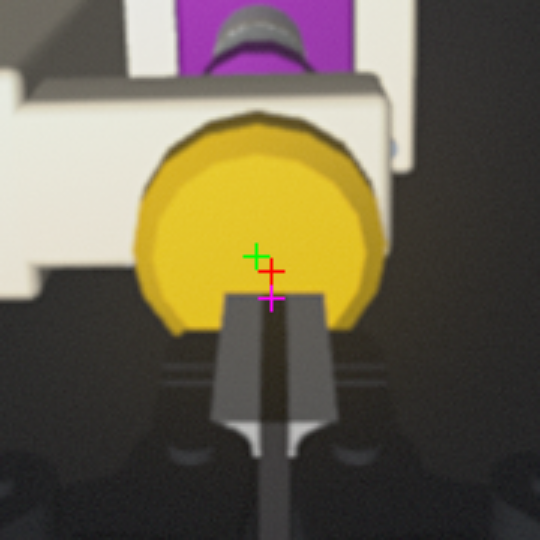

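Run:
```python
from workcell import *
import workcell
print([x for x in dir(workcell) if x[0]!='_'])
from h import *
c=camera("wrist");E=c["extrinsics"];print(E[:3,3])
m=np.zeros((480,640),bool)
for v in range(290,345,6):
    row=[]
    for u in (302,310,318,322,326,334,342):
        m[:]=0;m[v,u]=1;P=world(c,m);row.append(P[0].round(3).tolist() if len(P) else None)
    print(v,row)
c=camera("side")
for v in range(282,304,4):
    row=[]
    for u in (350,356,358,360,362,364,366,368):
        m[:]=0;m[v,u]=1;P=world(c,m);row.append(P[0].round(3).tolist() if len(P) else None)
    print(v,row)
```

```text
['Unreachable', 'camera', 'get_obs', 'job_done', 'tcp_to_tips']
[0.49516623 0.34332459 0.40806281]
290 [[0.518, 0.271, 0.229], [0.521, 0.272, 0.229], [0.525, 0.273, 0.229], [0.527, 0.275, 0.229], [0.529, 0.275, 0.229], [0.533, 0.277, 0.229], [0.537, 0.278, 0.228]]
296 [[0.519, 0.267, 0.229], [0.516, 0.287, 0.271], [0.519, 0.288, 0.271], [0.521, 0.288, 0.27], [0.522, 0.288, 0.27], [0.525, 0.29, 0.271], [0.538, 0.275, 0.229]]
302 [[0.521, 0.264, 0.228], [0.516, 0.287, 0.277], [0.519, 0.288, 0.277], [0.521, 0.288, 0.276], [0.522, 0.289, 0.276], [0.525, 0.29, 0.277], [0.539, 0.272, 0.229]]
308 [[0.515, 0.282, 0.274], [0.516, 0.287, 0.282], [0.519, 0.288, 0.282], [0.52, 0.289, 0.283], [0.522, 0.289, 0.282], [0.524, 0.29, 0.282], [0.529, 0.288, 0.273]]
314 [[0.515, 0.281, 0.278], [0.517, 0.287, 0.287], [0.519, 0.288, 0.287], [0.52, 0.288, 0.287], [0.522, 0.289, 0.287], [0.524, 0.29, 0.288], [0.529, 0.288, 0.28]]
320 [[0.515, 0.282, 0.283], [0.517, 0.287, 0.291], [0.519, 0.288, 0.292], [0.52, 0.288, 0.292], [0.522, 0.289, 0.291], [0.524, 0.29, 0.292], [0.529, 0.288, 0.284]]
326 [[0.516, 0.2
[... 1035 characters left out ...]
.534, 0.291, 0.29], [0.53, 0.288, 0.286], [0.528, 0.291, 0.288], [0.525, 0.291, 0.286], [0.521, 0.289, 0.283], [0.517, 0.287, 0.28], [0.369, 0.035, -0.003]]
294 [[0.538, 0.281, 0.276], [0.534, 0.29, 0.282], [0.53, 0.288, 0.279], [0.527, 0.29, 0.279], [0.525, 0.291, 0.279], [0.522, 0.291, 0.278], [0.516, 0.287, 0.272], [0.376, 0.049, 0.002]]
298 [[0.416, 0.044, 0.002], [0.533, 0.289, 0.273], [0.528, 0.287, 0.269], [0.528, 0.291, 0.273], [0.524, 0.29, 0.27], [0.389, 0.055, -0.0], [0.384, 0.056, -0.001], [0.381, 0.059, 0.0]]
302 [[0.42, 0.053, -0.0], [0.408, 0.057, -0.002], [0.404, 0.058, -0.002], [0.402, 0.062, -0.0], [0.397, 0.062, -0.002], [0.395, 0.066, 0.001], None, [0.386, 0.068, -0.001]]
```

Depth shows the real fingertips at z ≈ 0.267, about 30 mm higher than the TCP figures imply. Laterally they match the TCP. I'll descend by force and check by camera instead of relying on the nominal tip offset.

```bash
python3 -c "
from workcell import *
print(tcp_to_tips, tcp_to_tips() if callable(tcp_to_tips) else '')"
```

```text
0.011
```

move_arm(
  moves=[
    [[-0.003, -0.002, -0.01, 0, 0, 0, 1], [0, 0, -0.01, 0, 0, 0, 1], [0, 0, 0, 0, 0, 0, 1], [0, 0, 0, 0, 0, 0, 1]],
  ],
)

```text
clock: 4.2
eef_pos: [0.5234, 0.2778, 0.2372]
tool_rot: [0.549, 0.836, 0.005, 0.003]
ft_force: [0.1, 0.3, 0.5]
grip_width: 0.0004
```

move_arm(
  moves=[
    [[0, 0, -0.01, 0, 0, 0, 1], [0, 0, -0.01, 0, 0, 0, 1], [0, 0, -0.006, 0, 0, 0, 1], [0, 0, 0, 0, 0, 0, 1]],
  ],
)

```text
clock: 4.53
eef_pos: [0.5231, 0.2777, 0.2224]
tool_rot: [0.549, 0.836, 0.005, 0.003]
ft_force: [-0.4, 0.1, 0.6]
grip_width: 0.0001
```

Run:
```python
from workcell import *
from h import *
c=camera("wrist"); d=camera("side")
cv2.imwrite("pics/w4.png",np.hstack([cv2.resize(c["pixels"][200:380,230:410],(400,400)),cv2.resize(d["pixels"][230:400,270:440],(400,400))])[...,::-1])
print(get_obs()["ft_force"],get_obs()["eef_pos"])
```

```text
[-0.29890116 -1.09229498 -0.44988874] [0.52338393 0.27775179 0.22310807]
```

View pics/w4.png

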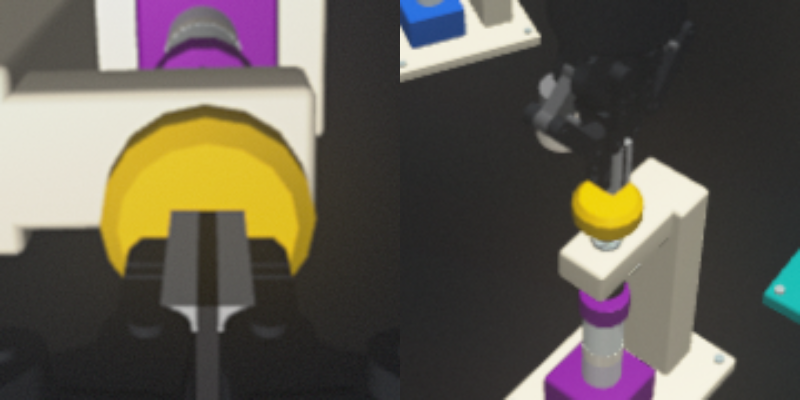

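Fingers are centred over the head, about 10 mm above it, with no contact yet. Continuing in small steps.

move_arm(
  moves=[
    [[0, 0, -0.01, 0, 0, 0, 1], [0, 0, -0.008, 0, 0, 0, 1], [0, 0, -0.006, 0, 0, 0, 1], [0, 0, -0.004, 0, 0, 0, 1], [0, 0, 0, 0, 0, 0, 1]],
  ],
)

```text
clock: 5.05
eef_pos: [0.5242, 0.2782, 0.2095]
tool_rot: [0.549, 0.836, 0.007, 0.004]
ft_force: [-1.5, -0.5, 2.9]
grip_width: 0.0001
```

move_arm(
  moves=[
    [[0, 0, -0.008, 0, 0, 0, 1], [0, 0, -0.008, 0, 0, 0, 1], [0, 0, -0.008, 0, 0, 0, 1], [0, 0, -0.006, 0, 0, 0, 1]],
  ],
)

```text
clock: 5.38
eef_pos: [0.5244, 0.2783, 0.1989]
tool_rot: [0.549, 0.836, 0.009, 0.006]
ft_force: [-2.9, -2.0, 10.2]
grip_width: -0.0001
```

move_arm(
  moves=[
    [[0, 0, -0.01, 0, 0, 0, 1], [0, 0, -0.01, 0, 0, 0, 1], [0, 0, -0.01, 0, 0, 0, 1]],
  ],
)

```text
clock: 5.63
eef_pos: [0.5248, 0.2786, 0.1912]
tool_rot: [0.549, 0.836, 0.012, 0.008]
ft_force: [-10.1, -5.1, 30.6]
grip_width: 0.0001
```

move_arm(
  moves=[
    [[0, 0, -0.008, 0, 0, 0, 1], [0, 0, -0.008, 0, 0, 0, 1]],
  ],
)

```text
clock: 5.8
eef_pos: [0.5248, 0.2785, 0.1914]
tool_rot: [0.549, 0.836, 0.016, 0.009]
ft_force: [-7.1, -3.3, 17.0]
grip_width: -0.0
```

Run:
```python
from workcell import *
from h import *
c=camera("wrist"); d=camera("side")
cv2.imwrite("pics/w5.png",np.hstack([cv2.resize(c["pixels"][200:380,230:410],(400,400)),cv2.resize(d["pixels"][230:400,270:440],(400,400))])[...,::-1])
print(get_obs()["ft_force"],get_obs()["eef_pos"])
for n,c in(("w",c),("s",d)):
    hsv=cv2.cvtColor(c["pixels"],cv2.COLOR_RGB2HSV)
    m=cv2.inRange(hsv,(20,150,100),(32,255,255))>0
    P=world(c,m);P=P[np.linalg.norm(P[:,:2]-[.5235,.2776],axis=1)<.03]
    print(n,len(P),np.percentile(P[:,2],[50,80,90,95]))
```

```text
[-6.22978965 -3.05230658 18.76197708] [0.52482771 0.27852868 0.19136314]
w 4118 [0.20782851 0.20876386 0.20912799 0.20945932]
s 455 [0.20719567 0.2090434  0.20961634 0.21022665]
```

View pics/w5.png

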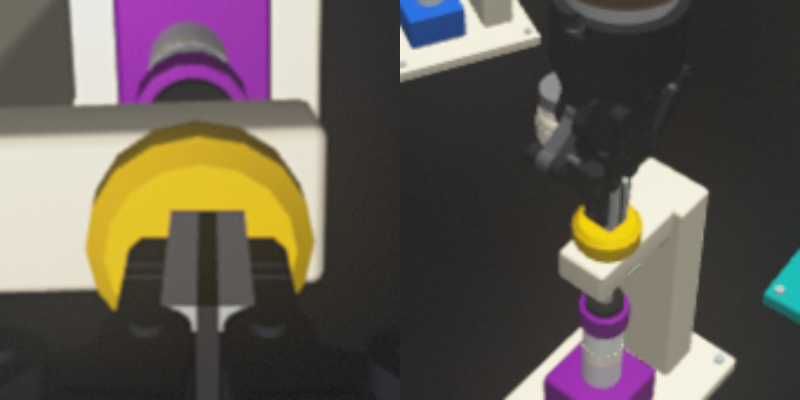

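The head top is now at z ≈ 0.209, 20 mm below rest, and it stopped moving while the force rose to 30 N. That is the hard stop, and the cap is visibly lower. Retracting.

move_arm(
  moves=[
    [[0, 0, 0.01, 0, 0, 0, 1], [0, 0, 0.02, 0, 0, 0, 1], [0, 0, 0.03, 0, 0, 0, 1], [0, 0, 0.06, 0, 0, 0, 1], [0, 0, 0.08, 0, 0, 0, 1], [0, 0, 0.06, 0, 0, 0, 1], [0, 0, 0, 0, 0, 0, 1], [0, 0, 0, 0, 0, 0, 1]],
  ],
)

```text
clock: 6.57
eef_pos: [0.5236, 0.2779, 0.3285]
tool_rot: [0.549, 0.836, 0.017, 0.01]
ft_force: [0.7, -0.6, -1.3]
grip_width: 0.0001
```

Run:
```python
from workcell import *
from h import *
t=camera("top"); d=camera("side"); c=camera("wrist")
cv2.imwrite("pics/s6.png",np.hstack([cv2.resize(c["pixels"],(533,400)),np.vstack([cv2.resize(dict(np.load("side1.npz"))["pixels"][290:420,300:430],(200,200)),cv2.resize(d["pixels"][290:420,300:430],(200,200))])])[...,::-1])
o=get_obs();print(o["ft_force"],o["eef_pos"],o["joint_vel"])
for n,c in(("w",c),("s",d),("t",t)):
    hsv=cv2.cvtColor(c["pixels"],cv2.COLOR_RGB2HSV)
    m=cv2.inRange(hsv,(20,150,100),(32,255,255))>0
    P=world(c,m)
    for q in ([.5235,.2776],[.48,-.181],[.291,.267]):
        S=P[np.linalg.norm(P[:,:2]-q,axis=1)<.03]
        if len(S)>50: print(n,q,len(S),np.percentile(S[:,2],[50,80,95]))
p0=dict(np.load("side1.npz"))
for c in(p0,d):
    hsv=cv2.cvtColor(c["pixels"],cv2.COLOR_RGB2HSV)
    m=cv2.inRange(hsv,(140,100,40),(160,255,255))>0
    P=world(c,m);S=P[(np.linalg.norm(P[:,:2]-[.5235,.2776],axis=1)<.03)&(P[:,2]>.08)]
    print("cap z",len(S),np.percentile(S[:,2],[2,50,98]))
```

```text
[ 0.71314093  0.3029739  -0.16842368] [0.52270519 0.27741077 0.32659571] [-0.00077095  0.01207056 -0.02214026  0.0022925   0.00062938 -0.00071751]
w [0.5235, 0.2776] 2787 [0.22836762 0.22910614 0.22968223]
w [0.291, 0.267] 1361 [0.22749897 0.22857692 0.22930664]
s [0.5235, 0.2776] 651 [0.22757552 0.22895363 0.22988618]
s [0.48, -0.181] 274 [0.22696904 0.22890631 0.22972622]
s [0.291, 0.267] 489 [0.22804284 0.22950685 0.23063097]
t [0.5235, 0.2776] 581 [0.22908702 0.23039857 0.23168303]
t [0.48, -0.181] 599 [0.22913427 0.23050165 0.2315374 ]
cap z 242 [0.12482184 0.13674314 0.14043631]
cap z 327 [0.11092696 0.1253564  0.12809361]
```

View pics/s6.png

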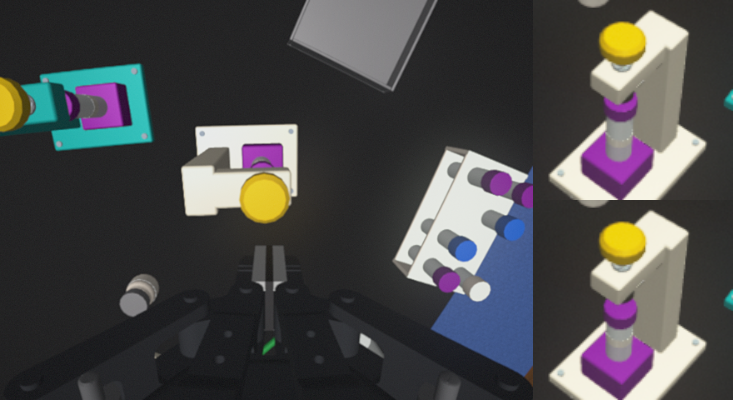

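The head is back up at z ≈ 0.2297, its rest height. The cap sits 12–14 mm lower than at the start, and the arm is clear of everything. The blue and turquoise heads haven't moved.

```bash
python3 -c "
from workcell import *
print(job_done())"
```

```text
the job is handed in; nothing more can be done
None
```

I pushed the yellow head of the cream press with the purple cap down to its stop with the closed fingers, then let it spring back up. The job is handed in, at about 7 s of the 32 s allowed.

- **At the stop:** the head top measured z ≈ 0.209 m, 20 mm below rest. It stopped going down while the force reached about 31 N vertically (about 33 N in all), well below the 120 N wrist limit.
- **After release:** the head is back at z ≈ 0.2297 m, the same as before. The cap sits about 11–14 mm lower by side-camera depth, which fits it being fully home. The blue and turquoise heads are at their original heights, and the robot touches nothing.
- **Disagreements:**
    - By depth, the closed fingertips were about 18 mm behind the TCP, not 11 mm ahead as `tcp_to_tips` says. Contact came at a TCP height of about 0.21 m, so I went by force and camera.
    - The side and top cameras differed by about 6 mm in y on the head. I used the wrist camera's value, which lay between them.

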